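# Shut the chip guard and drop its latch bar

### The job

Shut and latch the little gate of the chip guard: lift the latch bar by its upright black handle, swing the gate home with the bar raised over the keeper plate's nose until it just touches the back stop, and let the bar drop fully into the notch so that it holds the gate against its sprung buffer. Feel your way: never press gate, bar or keeper with more than about 15 N, do not slam the gate, and leave the work in the guard and the things round it alone.

Things in the scene. Friction and masses are not known exactly. Their poses are not given: they have to be found in the camera images.
- chip_guard: Chip guard fixed to the bench: open-topped grey steel frame with clear panes, tray 200 x 262 mm, posts 98 mm high. Origin on the bench under the middle of the tray; own x points from the gate to the back, y to the side of the gate's hinge, z up. Place and yaw differ. It carries the gate, buffer and keeper plate.
- gate_hinge (a point): A point on the gate's upright hinge line, 78 mm above the bench, at (-100, +110) mm in the guard's x, y. The gate opens outward (to the guard's -x).
- gate_angle (a joint): Gate angle (rad). 0: parallel to the guard's y axis; grows as the gate opens outward. Starts at 0.35 to 0.65; moves easily and stays where left until it meets the buffer. Latched it lies between -0.055 and 0.055, depending on the keeper's setting; not latched, the buffer pushes it open again.
- gate: The gate with all it carries: grey frame, clear pane, 10 mm thick, reaching 198 mm from the hinge line, top edge 92 mm above the bench. Origin on the hinge line at bench height; own -y points to the free edge, -x outward (the latch bar's side), z up.
- buffer_tip (a point): Tip of the black sprung rubber buffer on the guard behind the gate's free edge, 190 mm from the hinge line. It meets the gate at a gate angle of about 0.105 and then pushes it open with 0.15 N more per mm: 1 to 5 N where the gate latches.
- latch_bar (a joint): Angle of the latch bar on its pivot (rad). 0: down, level, on its rest pin (as it starts; also fully down in the notch); it grows as the handle is lifted, to a stop at 0.20. It falls by its own weight (about 0.25 kg).
- bar_pivot (a point): Pivot of the latch bar on the outer face of the gate, 50 mm from the hinge line along the gate, 13 mm in front of the gate's middle plane, 78 mm above the bench. The pivot's axis is square to the gate. The bar is flat steel, 10 mm thick (across the gate), 18 mm high, and ends 207 mm past the pivot.
- latch_knob (a point): Grip point of the upright black handle on the latch bar: a round rod 16 mm in diameter, 135 mm from the pivot toward the free end (185 mm from the hinge line). The point is 44 mm above the bar's middle line (122 mm above the bench when the bar is down), 21 mm below the handle's top, 35 mm above its base.
- notch_nominal (a point): Middle of the keeper's notch by the drawing, at the height of the lowered bar's underside (69 mm above the bench), 237 mm from the hinge line. The keeper, a 10 mm thick dark plate outside the latch post, is bolted through slots: the real notch is up to 11 mm nearer or farther along the guard's x and not measured. Notch 13 mm wide (bar 10 mm).
- back_stop_nominal (a point): Front face of the keeper's back stop by the drawing, same height, 6.5 mm behind notch_nominal, off by the same unmeasured 11 mm at most. It rises 45 mm, higher than the bar lifts: a raised bar touching it stands over the notch. In front of the notch a square nose, 8 mm thick, rises 14 mm: the bar clears it above a latch_bar angle of about 0.08.
- insert_a: Ground steel insert with bores, 40 x 62 x 22 mm, lying on the tray inside the guard. Origin under its middle.
- v_block: Ground steel V-block, 48 x 44 x 36 mm, on the tray inside the guard. Origin under its middle.
- pencil_grinder: Black air pencil grinder, 165 mm long, 22 mm thick, lying on the bench at the right front. Origin under its middle.
- guide_bush_a: Turned steel guide bush with a flange at its foot, 40 mm in diameter, 35 mm high, standing on the bench to the right of the guard. Origin under its middle.

How it is judged:
By the outcome, as a careful person would: the job done as asked, in the order asked, and still so for the second after the job is handed in, with the robot touching nothing.
It also fails if it takes over 64 s, if anything falls off the work surface, if the arm or the gripper's body presses on something with over 40 N, if the wrist force passes 120 N, or if a joint passes its speed limit or range.

### The arm

A 6-joint arm with a two-finger parallel gripper is mounted at the origin on a cart in front of the work surface, level with it; the furniture and walls round the work are solid. World frame = base frame: x ahead of the robot, y to its left, z up, the work surface at z = 0. Lengths are in mm, angles in rad, forces in N, time in s.
With the tool pointing down it reaches from about 350 to 875 mm from the base axis. Payload 4.2 kg.
Tool frame: the origin (TCP) lies midway between the tips of the shut fingers; the grasp point (between the pads) lies 19 mm behind it; z points along the fingers, y is the direction in which the jaws open and shut (so a half turn about z gives the same grasp; the last joint's range is limited). The gripper opens to 85 mm and grips with 20 to 120 N. Pads are 22 mm wide; open, the fingers measure 114 mm over their backs; the gripper's body (76 mm by 85 mm) begins 54 mm behind the grasp point. The pads swing forward as they close: fully open they stand 13 mm farther back than shut.
Start: joints at [1.406, 0.385, 0.008, 0, -1.194, -0.259], TCP at [256.984, 569.701, 231.312] pointing down, gripper open.
Joint ranges: [-3.14, 3.14], [-1.21, 2.06], [-1.07, 1.41], [-3.16, 2.05], [-2.99, -0.16], [-3.1, 3.1]. Speed limits (rad/s): [2.79, 2.79, 3.14, 3.14, 3.14, 3.14].

### API

Orientations are given as a unit quaternion [x, y, z, w].
In Python, from bench import arm gives the robot as it stands. The module is installed in compiled form; this text tells all that it offers.
- The arm moves only by the tool drive_tool, never from a script. Its argument "moves" is a list that holds one entry, the list of rows, each a list of 7 numbers: the opening, from 0 (shut) to 1 (fully open), then the shift along the tool's x, y, z in m, then the turn, a rotation vector about the tool's x, y, z in rad. In form: [[[hand, dx, dy, dz, wx, wy, wz], ...]]. A call has 1 to 20 rows; each row shifts and turns the pose as measured when the row begins, along the tool's axes as they then stand; what a row does not reach is not made up. A row lasts 1/10 s, in which the tool goes at most 50 mm and 8.59 degrees, less where a joint would pass 70% of its speed; a pose out of reach is approached as far as the arm can. A call with a gripper value outside its range is refused whole. The fingers move at their own pace and stop on an object; the grip force is fixed at half the most. Time passes only in rows, so rows that do not move let the fingers close. It gives the time, the measured TCP pose, the force and the opening at its end, in the units of the state.
- arm.read_state(): the state, without advancing time (a new reading comes with each control period).
- arm.get_image(name): name is "side" or "top" or "wrist"; returns (picture, depth): 384x512x3 uint8, red, green, blue; 384x512 float32, mm along the optical axis (not along the pixel's ray), 0 where there is no reading.
- arm.camera_params(name): a dict with "fov_y" (degrees; the focal length in pixels is half the picture's height over the tangent of half this angle, whatever the lens; pixels are square), "cx", "cy" (the principal point, pixels), "world_from_camera" (4x4, takes a point from camera to world coordinates); the wrist camera has in their place "T_tool_cam" (4x4, takes a point from camera to tool coordinates, whose origin is the TCP and whose axes are the flange's). Camera axes: x right, y down, z forward; pixel columns grow to the right and rows downward; lengths in mm; the calibration is good to about 2 mm. A picture is of the moment at which its call begins: read the wrist's pose just before it. camera_params takes no time and is no camera call.
- arm.job_done(): hands the job in, once; it reports no verdict.
The state is a dict: "clock": time; "joints": joint angles; "joint_vel": joint speeds; "joint_efforts": joint torques, N m; "position": TCP position; "ee_rot": TCP orientation; "contact_force": force on the tool from outside, world axes, zero at the start; "wrist_torque": the same for the moment, N m; "gripper_width": finger opening in mm.
Only numpy, scipy, OpenCV 4.12 (cv2) and the standard library are available. Lean on these libraries where they do the work, as an engineer would, in place of code of your own. Each camera call takes 0.05 s, during which the arm holds its last target.

## Working session

There is one attempt and no reset: what is moved stays moved. The work goes in short steps, Python scripts to look and compute and a tool call to move; the robot and the scene stay as the last step left them, time stands still between calls to the robot, and variables do not carry over. Pictures are saved under pics/ and viewed, and the job is handed in when it is done.

Besides the shell and the picture viewer there is one more tool, called after "Call:" as name(argument=value, ...), one argument or row to a line, values as JSON. drive_tool: Moves the arm, as the interface text tells. Its arguments: {"type":"object","properties":{"moves":{"type":"array","items":{"type":"array","items":{"type":"array","items":{"type":"number"}}}}},"required":["moves"]}

```bash
mkdir -p pics
python3 - <<'E'
from bench import arm
import cv2,numpy as np
s=arm.read_state();print(s)
for n in ("top","side"):
    p,d=arm.get_image(n);cv2.imwrite(f"pics/{n}0.png",p[:,:,::-1]);np.save(f"{n}0.npy",d);print(n,arm.camera_params(n))
print(arm.camera_params("wrist"))
E
```

```text
{'clock': 0.0, 'joints': array([ 1.40559939e+00,  3.85537889e-01,  6.57393844e-03, -4.82632795e-04,
       -1.19399287e+00, -2.58588670e-01]), 'joint_vel': array([ 2.44095254e-05, -4.78558079e-04,  1.60089459e-03, -3.24318409e-04,
        4.96574249e-04, -1.44359688e-03]), 'joint_efforts': array([ 4.96028424e-04, -3.92288554e+01,  1.88405764e+01,  4.18619692e+00,
       -4.58823502e-03, -1.56989408e-06]), 'position': array([256.75854212, 569.16136543, 230.21497785]), 'ee_rot': array([ 9.77615265e-01, -2.10397661e-01, -1.73621637e-04,  1.08954050e-03]), 'contact_force': array([-0.86519095, -0.83465691, -0.22550142]), 'wrist_torque': array([0.01435596, 0.01408704, 0.01417905]), 'gripper_width': 85.47778117543876}
top {'fov_y': 56.99749945857341, 'cx': 262.31939696377617, 'cy': 191.510573564664, 'world_from_camera': array([[ 2.70931505e-02, -9.97305164e-01,  6.81789628e-02,
         5.59239078e+02],
       [-9.99259555e-01, -2.88838845e-02, -2.54177765e-02,
        -1.70445931e+02],
       [ 2.73185530e-02, -6.74398323e-02, -9.97349270e-01,
         1.02608179e+03],
       [ 0.00000000e
[... 249 characters left out ...]
96e+02],
       [-5.17073713e-01, -3.57010226e-01,  7.77932178e-01,
        -9.12870521e+02],
       [ 6.28010440e-03, -9.10419976e-01, -4.13637556e-01,
         5.04536511e+02],
       [ 0.00000000e+00,  0.00000000e+00,  0.00000000e+00,
         1.00000000e+00]])}
{'fov_y': 69.43439472338744, 'cx': 259.533880973365, 'cy': 191.58101658782343, 'T_tool_cam': array([[-6.08629649e-04, -9.64687183e-01, -2.63397550e-01,
         6.64487097e+01],
       [ 9.99999814e-01, -5.93451215e-04, -1.37187137e-04,
        -2.86917079e-01],
       [-2.39709231e-05, -2.63397585e-01,  9.64687365e-01,
        -1.40834656e+02],
       [ 0.00000000e+00,  0.00000000e+00,  0.00000000e+00,
         1.00000000e+00]])}
```

View pics/top0.png

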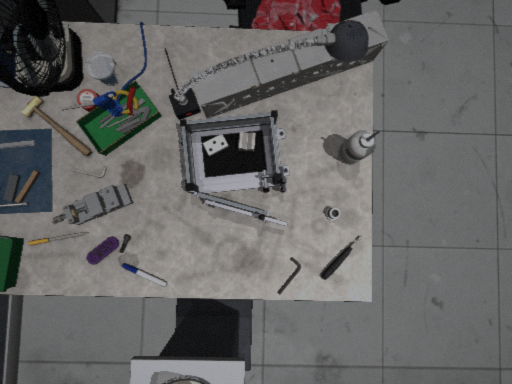

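View pics/side0.png

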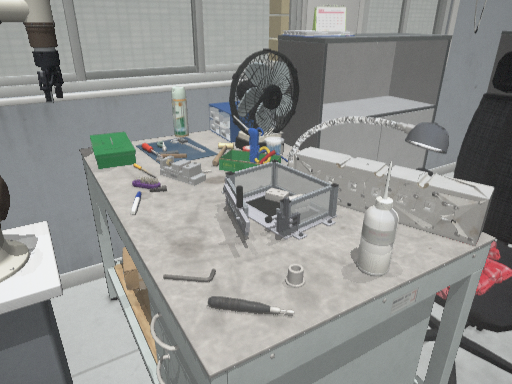

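The top view shows the guard around (235,155), with the gate opening toward the robot from the hinge near (195,192) to a free end near (285,222). I'll zoom in on both views.

Run:
```python
import cv2
a=cv2.imread("pics/top0.png")[100:240,165:305];cv2.imwrite("pics/topz.png",cv2.resize(a,None,fx=4.2,fy=4.2,interpolation=cv2.INTER_CUBIC))
a=cv2.imread("pics/side0.png")[150:255,210:350];cv2.imwrite("pics/sidez.png",cv2.resize(a,None,fx=5.5,fy=5.5,interpolation=cv2.INTER_CUBIC))
```

```text
(no output)
```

View pics/topz.png

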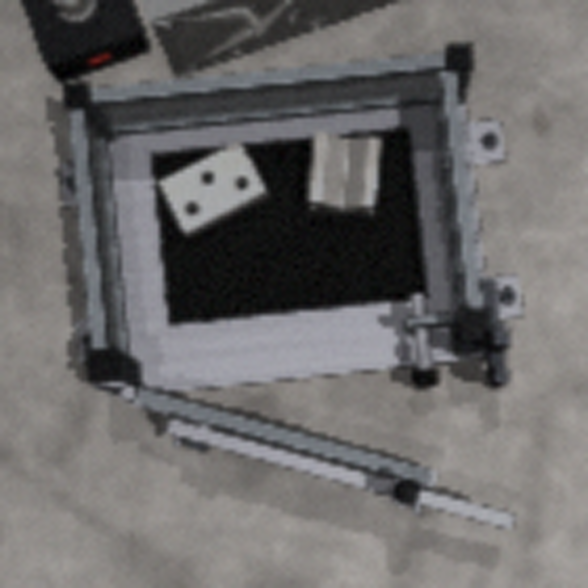

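View pics/sidez.png

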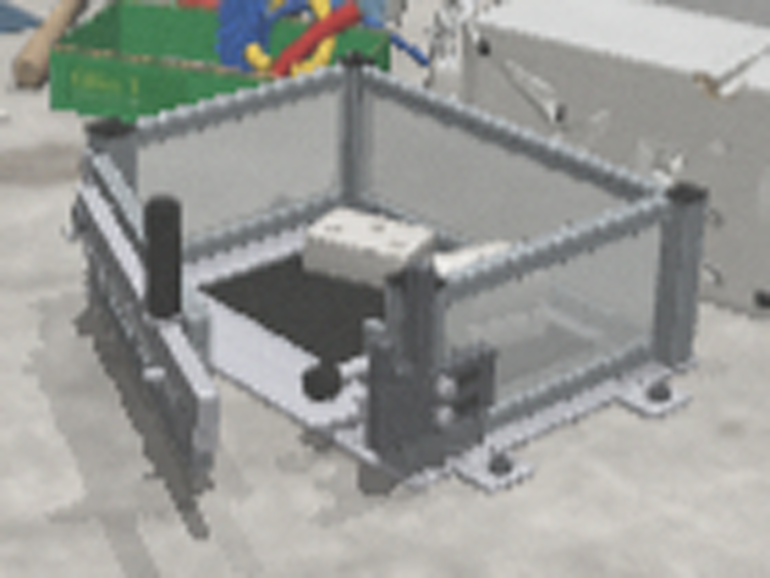

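```bash
cat > h.py <<'E'
import numpy as np
from bench import arm
from scipy.spatial.transform import Rotation as R
def ray(n,u,v,z):
    c=arm.camera_params(n);f=192/np.tan(np.radians(c['fov_y']/2));T=c['world_from_camera']
    d=T[:3,:3]@np.array([(u-c['cx'])/f,(v-c['cy'])/f,1]);o=T[:3,3]
    return o+d*(z-o[2])/d[2]
def proj(n,P):
    c=arm.camera_params(n);f=192/np.tan(np.radians(c['fov_y']/2));T=c['world_from_camera']
    p=T[:3,:3].T@(np.asarray(P)-T[:3,3]);return p[0]/p[2]*f+c['cx'],p[1]/p[2]*f+c['cy']
E
python3 - <<'E'
from h import *
zt=lambda a,b,z:ray("top",165+a/4.2-.4,100+b/4.2-.4,z)
P={'BL':zt(77,97,98),'BR':zt(458,58,98),'FL':zt(105,362,98),'FR':zt(475,325,98),'hand':zt(405,490,143),'bar_end':zt(512,520,87),'bar_st':zt(172,430,87),'gate_end':zt(433,473,92),'gate_st':zt(140,393,92)}
for k,v in P.items():print(k,v.round(1))
d=P['bar_end']-P['bar_st'];print('bar',np.linalg.norm(d),np.arctan2(d[0],-d[1]))
d=P['gate_end']-P['gate_st'];print('gate',np.linalg.norm(d),np.arctan2(d[0],-d[1]))
d=P['BR']-P['BL'];print('back',np.linalg.norm(d),np.arctan2(d[0],-d[1]))
d=P['FR']-P['BR'];print('right',np.linalg.norm(d),np.arctan2(-d[1],-d[0]))
d=P['FL']-P['BL'];print('left',np.linalg.norm(d),np.arctan2(-d[1],-d[0]))
sz=lambda a,b,z:ray("side",210+a/5.5-.4,150+b/5.5-.4,z)
print('side handle top',sz(163,205,143))
print('side bar end top',sz(212,392,87))
print('side BL',sz(110,128,98),'BR(back-left?)',sz(355,58,98),'FR',sz(412,272,98),'BRr',sz(683,190,98))
D=np.load('top0.npy')
for n,(a,b) in {'hand':(405,490),'barend':(495,518)}.items(): print(n,D[int(100+b/4.2),int(165+a/4.2)])
E
```

```text
BL [799.3  21.2  98. ]
BR [ 832.8 -218.7   98. ]
FL [632.2  -3.2  98. ]
FR [ 662.3 -233.7   98. ]
hand [ 557.7 -191.4  143. ]
bar_end [ 540.6 -260.8   87. ]
bar_st [591.3 -45.   87. ]
gate_end [ 568.7 -209.9   92. ]
gate_st [613.8 -24.8  92. ]
bar 221.73492212825428 -0.23104792834937138
gate 190.56372862036673 -0.23865144368663613
back 242.24994813237774 0.13863814399907756
right 171.11085263608135 0.08755413284698678
left 168.89281592150178 0.14514090201078458
side handle top [ 554.97901597 -194.43390989  143.        ]
side bar end top [ 541.03728033 -260.06292072   87.        ]
side BL [628.06706905  -3.44597931  98.        ] BR(back-left?) [799.39360028  21.94776686  98.        ] FR [ 664.33512158 -226.79730806   98.        ] BRr [ 832.94822017 -217.95097995   98.        ]
hand 881.05505
barend 933.5127
```

Call:
drive_tool(
  moves=[
    [[1, 0.032, 0.031, 0, 0, 0, 0], [1, 0.032, 0.031, 0, 0, 0, 0], [1, 0.032, 0.031, 0, 0, 0, 0], [1, 0.032, 0.031, 0, 0, 0, 0], [1, 0.032, 0.031, 0, 0, 0, 0], [1, 0.032, 0.031, 0, 0, 0, 0], [1, 0.032, 0.031, 0, 0, 0, 0], [1, 0.032, 0.031, 0, 0, 0, 0], [1, 0.032, 0.031, 0, 0, 0, 0], [1, 0.032, 0.031, 0, 0, 0, 0], [1, 0.032, 0.031, 0, 0, 0, 0], [1, 0.032, 0.031, 0, 0, 0, 0], [1, 0.032, 0.031, 0, 0, 0, 0], [1, 0.032, 0.031, 0, 0, 0, 0], [1, 0.032, 0.031, 0, 0, 0, 0], [1, 0.032, 0.031, 0, 0, 0, 0]],
  ],
)

```text
clock: 1.7
position: [524.5, -116.2, 227.4]
ee_rot: [0.979, -0.205, -0.002, 0.004]
contact_force: [1.4, -0.1, -0.1]
gripper_width: 85.6
```

Now turn the tool by about 79° in place.

Call:
drive_tool(
  moves=[
    [[1, 0, 0, 0, 0, 0, 0.14], [1, 0, 0, 0, 0, 0, 0.14], [1, 0, 0, 0, 0, 0, 0.14], [1, 0, 0, 0, 0, 0, 0.14], [1, 0, 0, 0, 0, 0, 0.14], [1, 0, 0, 0, 0, 0, 0.14], [1, 0, 0, 0, 0, 0, 0.14], [1, 0, 0, 0, 0, 0, 0.14], [1, 0, 0, 0, 0, 0, 0.14], [1, 0, 0, 0, 0, 0, 0.13], [1, 0, 0, 0, 0, 0, 0]],
  ],
)

```text
clock: 2.8
position: [521.9, -123.3, 220.1]
ee_rot: [-0.592, 0.806, 0.003, -0.01]
contact_force: [-0.3, -0.7, 0.3]
gripper_width: 85.3
```

```bash
cat >> h.py <<'E'
E0=0
def tool_delta(Pw,yaw_y,tilt=0):
    """delta in current tool frame to reach TCP Pw with tool y pointing at world angle yaw_y, z down"""
    s=arm.read_state();Rc=R.from_quat(s['ee_rot'])
    y=np.array([np.cos(yaw_y),np.sin(yaw_y),0]);z=np.array([0,0,-1.]);x=np.cross(y,z)
    Rt=R.from_matrix(np.c_[x,y,z])
    return Rc.inv().apply(np.asarray(Pw)-s['position']).round(2),(Rc.inv()*Rt).as_rotvec().round(4),s['position'].round(1),s['contact_force'].round(2)
E
python3 - <<'E'
from h import *
import cv2
print(arm.read_state()['ee_rot'])
print(tool_delta([557,-192,230],np.radians(166.5)))
p,d=arm.get_image("wrist");cv2.imwrite("pics/w1.png",p[:,:,::-1]);np.save("w1.npy",d)
E
```

```text
[-0.59237561  0.80559121  0.00340385 -0.01011746]
(array([ 55.24, -53.83, -10.12]), array([ 0.0179, -0.0117, -0.0671]), array([ 521.9, -123.3,  220.1]), array([-0.25, -0.7 ,  0.27]))
```

View pics/w1.png

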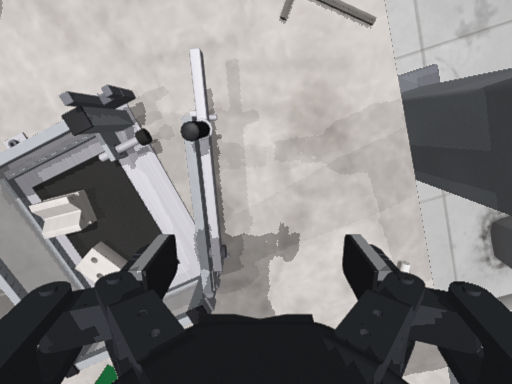

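```bash
cat >> h.py <<'E'
def wray(u,v,z,s):
    c=arm.camera_params("wrist");f=192/np.tan(np.radians(c['fov_y']/2));T=c['T_tool_cam']
    Rc=R.from_quat(s['ee_rot']).as_matrix()
    d=Rc@T[:3,:3]@np.array([(u-c['cx'])/f,(v-c['cy'])/f,1]);o=s['position']+Rc@T[:3,3]
    return o+d*(z-o[2])/d[2]
E
python3 - <<'E'
from h import *
import cv2
s=arm.read_state()
a=cv2.imread("pics/w1.png")
print('hand',wray(193,131,143,s)); print('bar end',wray(196,50,87,s))
print('bar mid', wray(214,260,87,s))
cv2.imwrite("pics/w1z.png",cv2.resize(a[30:180,40:240],None,fx=4,fy=4,interpolation=cv2.INTER_CUBIC))
E
```

```text
hand [ 552.74776603 -191.57882367  143.        ]
bar end [ 537.13966752 -259.16120723   87.        ]
bar mid [591.92874573 -57.28612189  87.        ]
```

View pics/w1z.png

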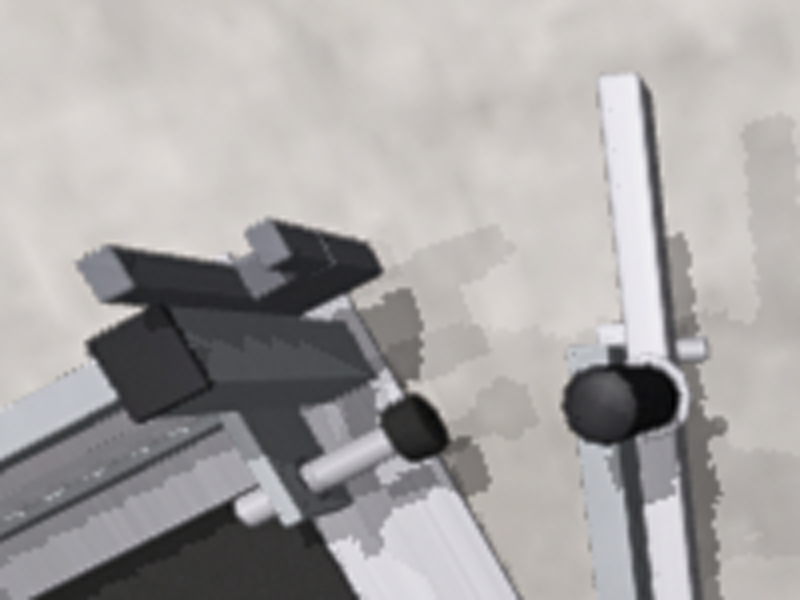

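Call:
drive_tool(
  moves=[
    [[1, 0.014, -0.013, 0, 0.018, -0.012, -0.067], [1, 0.014, -0.013, 0, 0, 0, 0], [1, 0.014, -0.013, 0, 0, 0, 0], [1, 0.014, -0.013, 0, 0, 0, 0], [1, 0, 0, 0, 0, 0, 0]],
  ],
)

```text
clock: 3.35
position: [559.4, -191.6, 219.1]
ee_rot: [-0.628, 0.778, 0.001, -0.0]
contact_force: [0.3, 0.2, 0.7]
gripper_width: 85.8
```

Run:
```python
from h import *
import cv2
p,d=arm.get_image("wrist");cv2.imwrite("pics/w2.png",p[:,:,::-1])
print(tool_delta([555.5,-192,200],np.radians(166.5)))
```

```text
(array([ 1.85,  2.85, 19.04]), array([0.0019, 0.0013, 0.0219]), array([ 558.7, -190.8,  219. ]), array([ 0.24, -0.9 , -0.5 ]))
```

View pics/w2.png

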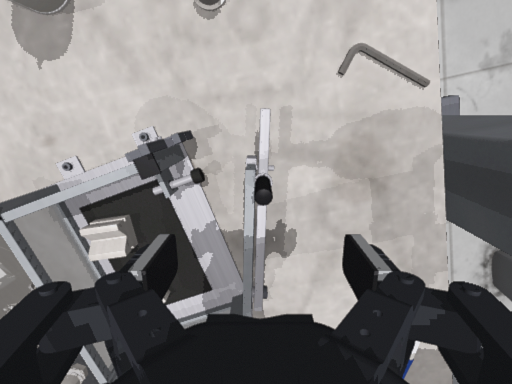

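Run:
```python
from h import *
s=arm.read_state()
print('hand top',wray(262.5,197,143,s)); a=wray(265,110,87,s);b=wray(260.5,285,87,s);print(a,b,np.arctan2((b-a)[0],(b-a)[1]))
print(R.from_quat(s['ee_rot']).as_matrix().round(3))
```

```text
hand top [ 555.63386201 -192.6245713   143.        ]
[ 538.16310675 -259.54833228   87.        ] [582.33108293 -75.83769821  87.        ] 0.23594343482086083
[[-0.212 -0.977 -0.002]
 [-0.977  0.212  0.002]
 [-0.001  0.002 -1.   ]]
```

Call:
drive_tool(
  moves=[
    [[1, 0.002, 0.003, 0.02, 0, 0, 0.022], [1, 0, 0, 0.02, 0, 0, 0], [1, 0, 0, 0.02, 0, 0, 0], [1, 0, 0, 0.015, 0, 0, 0], [1, 0, 0, 0, 0, 0, 0]],
  ],
)

```text
clock: 3.9
position: [553.5, -189.3, 142.4]
ee_rot: [-0.622, 0.783, 0.001, 0.001]
contact_force: [0.7, 0.4, -0.1]
gripper_width: 85.3
```

Run:
```python
from h import *
print(tool_delta([555.6,-192.4,104],np.radians(166.5)))
```

```text
(array([ 2.64, -2.84, 38.43]), array([0.0015, 0.0025, 0.0084]), array([ 553.5, -189.3,  142.4]), array([ 0.66,  0.37, -0.12]))
```

Call:
drive_tool(
  moves=[
    [[1, 0.002, -0.002, 0.012, 0, 0, 0.008], [1, 0.001, -0.001, 0.012, 0, 0, 0], [1, 0, 0, 0.012, 0, 0, 0], [1, 0, 0, 0, 0, 0, 0]],
  ],
)

```text
clock: 4.3
position: [556.5, -192.2, 105.6]
ee_rot: [-0.62, 0.784, 0.0, 0.001]
contact_force: [-1.1, 0.1, -0.3]
gripper_width: 85.5
```

Run:
```python
from h import *
import cv2
print(tool_delta([555.6,-192.4,104],np.radians(166.5)))
p,d=arm.get_image("wrist");cv2.imwrite("pics/w3.png",p[:,:,::-1])
```

```text
(array([0.42, 0.79, 1.55]), array([-0.0012,  0.0028,  0.003 ]), array([ 556.5, -192.2,  105.6]), array([-1.1 ,  0.07, -0.29]))
```

View pics/w3.png

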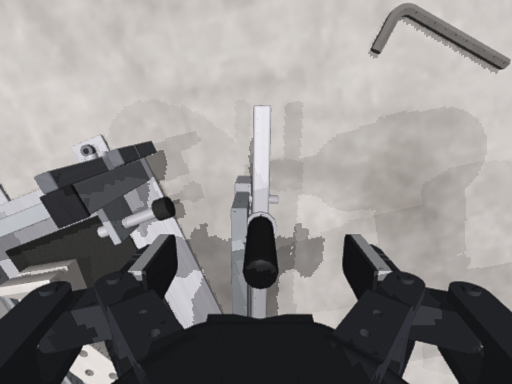

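Handle sits centred between the fingers (261,265). I'll close on it now.

Call:
drive_tool(
  moves=[
    [[0.6, 0, 0.0008, 0, 0, 0, 0], [0.4, 0, 0, 0, 0, 0, 0], [0.3, 0, 0, 0, 0, 0, 0], [0.25, 0, 0, 0, 0, 0, 0], [0.2, 0, 0, 0, 0, 0, 0], [0.15, 0, 0, 0, 0, 0, 0], [0.1, 0, 0, 0, 0, 0, 0], [0, 0, 0, 0, 0, 0, 0], [0, 0, 0, 0, 0, 0, 0], [0, 0, 0, 0, 0, 0, 0]],
  ],
)

```text
clock: 5.35
position: [557.4, -192.4, 108.7]
ee_rot: [-0.62, 0.784, -0.002, 0.003]
contact_force: [0.3, -0.5, -0.4]
gripper_width: 14.3
```

Run:
```python
from h import *
import cv2
print(tool_delta([555.6,-192.4,104],np.radians(166.5)),arm.read_state()['wrist_torque'])
p,d=arm.get_image("wrist");cv2.imwrite("pics/w4.png",p[:,:,::-1])
```

```text
(array([0.4 , 1.82, 4.64]), array([-0.0063,  0.0028,  0.0035]), array([ 557.4, -192.4,  108.7]), array([ 0.25, -0.48, -0.4 ])) [ 0.04344943  0.05508781 -0.08672066]
```

View pics/w4.png

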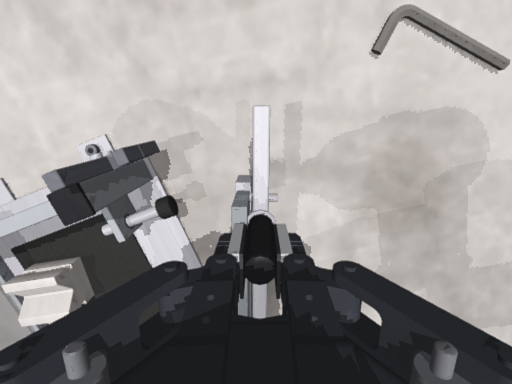

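Call:
drive_tool(
  moves=[
    [[0, -0.0006, 0, -0.0027, 0, 0.02, 0], [0, -0.0006, 0, -0.0027, 0, 0.02, 0], [0, -0.0006, 0, -0.0027, 0, 0.02, 0], [0, -0.0006, 0, -0.0027, 0, 0.02, 0], [0, -0.0006, 0, -0.0027, 0, 0.02, 0], [0, 0, 0, 0, 0, 0, 0]],
  ],
)

```text
clock: 6.0
position: [557.9, -188.4, 122.8]
ee_rot: [-0.62, 0.783, -0.035, -0.04]
contact_force: [-0.6, -1.1, -0.0]
gripper_width: 14.7
```

```bash
cat >> h.py <<'E'
def st():
    s=arm.read_state();M=R.from_quat(s['ee_rot']).as_matrix()
    print('t',round(s['clock'],2),'tcp',s['position'].round(1),'tilt(x up)',round(float(np.arcsin(M[2,0])),3),'side',round(float(np.arcsin(M[2,1])),3),'yaw_y',round(float(np.arctan2(M[1,1],M[0,1])),3),'F',s['contact_force'].round(1),'Ftool',(M.T@s['contact_force']).round(1),'T',s['wrist_torque'].round(2),'w',round(s['gripper_width'],1))
    return s,M
E
python3 - <<'E'
from h import *
st()
E
```

```text
t 6.0 tcp [ 557.9 -188.4  122.8] tilt(x up) 0.107 side -0.005 yaw_y 2.91 F [-0.6 -1.1 -0. ] Ftool [1.2 0.4 0.1] T [-0.08  0.08 -0.13] w 14.7
```

Call:
drive_tool(
  moves=[
    [[0, -0.0006, 0, -0.0027, 0, 0.02, 0], [0, -0.0005, 0, -0.0024, 0, 0.018, 0], [0, 0, 0, 0, 0, 0, 0]],
  ],
)

```text
clock: 6.3
position: [558.2, -186.5, 128.0]
ee_rot: [-0.619, 0.782, -0.048, -0.056]
contact_force: [0.7, -0.5, 0.6]
gripper_width: 14.3
```

Run:
```python
from h import *
import cv2
st()
p,d=arm.get_image("side");cv2.imwrite("pics/s2.png",cv2.resize(p[110:255,210:350,::-1],None,fx=4,fy=4,interpolation=cv2.INTER_CUBIC))
```

```text
t 6.3 tcp [ 558.2 -186.5  128. ] tilt(x up) 0.148 side -0.005 yaw_y 2.909 F [ 0.7 -0.5  0.6] Ftool [ 0.4 -0.8 -0.5] T [ 0.15  0.11 -0.14] w 14.3
```

View pics/s2.png

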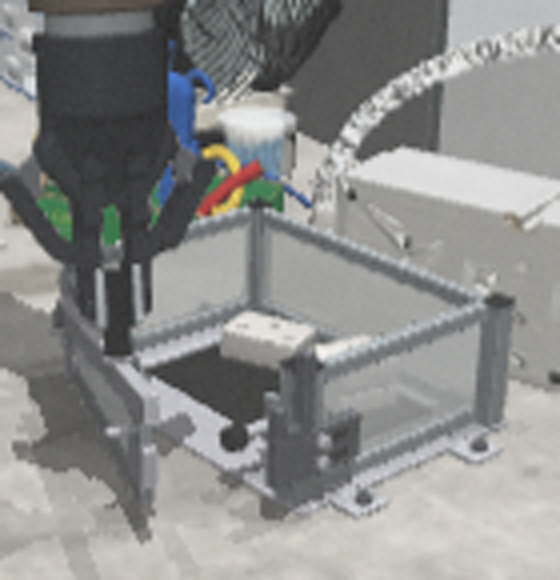

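Call:
drive_tool(
  moves=[
    [[0, 0.0003, -0.0036, 0, 0.003, 0, -0.02], [0, 0.0003, -0.0036, 0, 0.003, 0, -0.02], [0, 0.0003, -0.0036, 0, 0.003, 0, -0.02], [0, 0.0003, -0.0036, 0, 0.003, 0, -0.02], [0, 0.0003, -0.0036, 0, 0.003, 0, -0.02], [0, 0.0003, -0.0036, 0, 0.003, 0, -0.02], [0, 0, 0, 0, 0, 0, 0]],
  ],
)

```text
clock: 7.05
position: [581.1, -192.6, 127.6]
ee_rot: [-0.668, 0.74, -0.051, -0.053]
contact_force: [0.2, -0.0, -0.7]
gripper_width: 14.4
```

```bash
cat >> h.py <<'E'
H=np.array([613.3,-13.4])
def gate():
    s,M=st();g=s['position']-19*M[:,2]
    r=g[:2]-H; L=np.hypot(*r); a=np.arctan2(r[1],r[0])
    along=np.sqrt(L*L-169); e=a+np.arctan2(13,along) # n is cw(-90) from e -> a=e-atan(13/along)
    phi=(-np.pi/2+.137)-e
    print('grasp',g.round(1),'along',along.round(1),'phi',phi.round(3),'phi_tool',round(3.279-np.mod(np.arctan2(M[1,1],M[0,1]),2*np.pi),3))
E
python3 -c "
from h import *
gate()"
```

```text
t 7.05 tcp [ 581.1 -192.6  127.6] tilt(x up) 0.147 side -0.005 yaw_y 3.04 F [ 0.2 -0.  -0.7] Ftool [-0.1 -0.2  0.7] T [ 0.57  0.02 -0.07] w 14.4
grasp [ 581.3 -189.8  146.4] along 178.8 phi 0.244 phi_tool 0.239
```

Call:
drive_tool(
  moves=[
    [[0, 0.0003, -0.0036, 0, 0.003, 0, -0.02], [0, 0.0003, -0.0036, 0, 0.003, 0, -0.02], [0, 0.0003, -0.0036, 0, 0.003, 0, -0.02], [0, 0.0003, -0.0036, 0, 0.003, 0, -0.02], [0, 0, 0, 0, 0, 0, 0]],
  ],
)

```text
clock: 7.55
position: [596.7, -194.8, 127.7]
ee_rot: [-0.7, 0.71, -0.053, -0.05]
contact_force: [0.9, 0.8, -0.8]
gripper_width: 14.3
```

```bash
python3 -c "
from h import *
import cv2
gate()
p,d=arm.get_image('wrist');cv2.imwrite('pics/w5.png',p[:,:,::-1])"
```

```text
t 7.55 tcp [ 596.7 -194.8  127.7] tilt(x up) 0.147 side -0.005 yaw_y 3.128 F [ 0.9  0.8 -0.8] Ftool [-0.9 -0.9  0.7] T [ 0.56  0.05 -0.09] w 14.3
grasp [ 596.6 -192.   146.5] along 178.9 phi 0.157 phi_tool 0.151
```

View pics/w5.png

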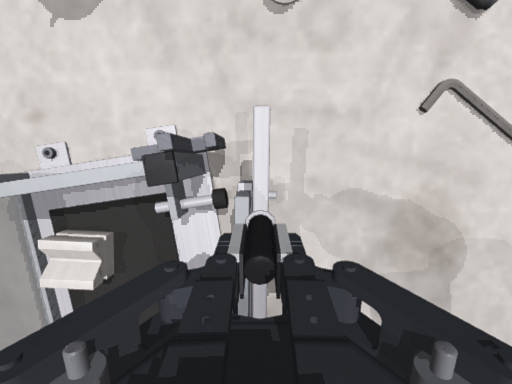

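Call:
drive_tool(
  moves=[
    [[0, 0.0002, -0.0018, 0, 0.0015, 0, -0.01], [0, 0.0002, -0.0018, 0, 0.0015, 0, -0.01], [0, 0.0001, -0.0018, 0, 0.0015, 0, -0.01], [0, 0.0001, -0.0018, 0, 0.0015, 0, -0.01], [0, 0.0001, -0.0018, 0, 0.0015, 0, -0.01], [0, 0.0001, -0.0018, 0, 0.0015, 0, -0.01], [0, 0.0001, -0.0018, 0, 0.0015, 0, -0.01]],
  ],
)

```text
clock: 8.3
position: [609.5, -195.5, 127.8]
ee_rot: [0.727, -0.683, 0.055, 0.049]
contact_force: [-0.1, 0.8, -1.2]
gripper_width: 14.5
```

```bash
python3 -c "
from h import *
import cv2
gate()
p,d=arm.get_image('wrist');cv2.imwrite('pics/w6.png',cv2.resize(p[90:240,120:300,::-1],None,fx=4,fy=4,interpolation=cv2.INTER_CUBIC))"
```

```text
t 8.3 tcp [ 609.5 -195.5  127.8] tilt(x up) 0.147 side -0.005 yaw_y -3.08 F [-0.1  0.8 -1.2] Ftool [-1.   0.   1.1] T [ 0.63  0.18 -0.17] w 14.5
grasp [ 609.2 -192.7  146.5] along 178.9 phi 0.087 phi_tool 0.075
```

View pics/w6.png

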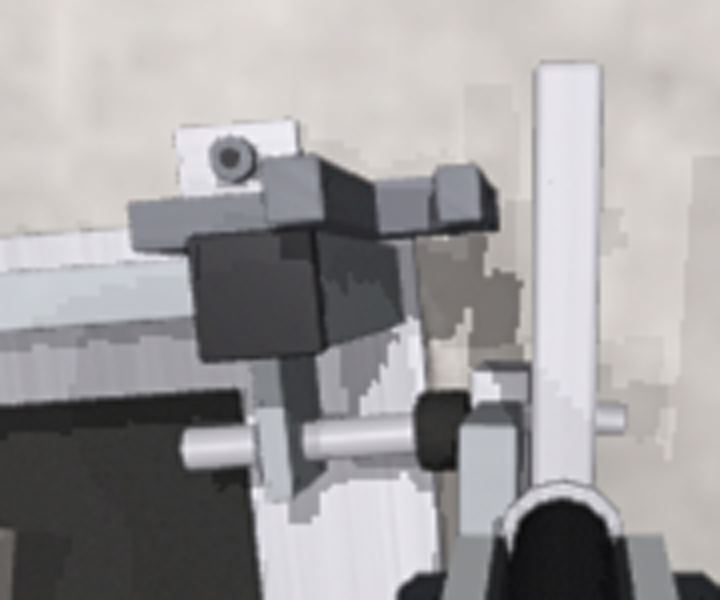

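```bash
python3 -c "
from h import *
s=arm.read_state()
def w(a,b,z): return wray(120+a/4-.4,90+b/4-.4,z,s)
for n,p in {'stop top':w(322,190,114),'stop bot':w(377,205,69),'nose in':w(436,200,83),'nose out bot':w(485,195,83)}.items():
  r=p[:2]-H; c,si=np.cos(.137),np.sin(.137)
  print(n,p.round(1),'guard x from hinge',round(r[0]*c+r[1]*si,1),'y',round(-r[0]*si+r[1]*c,1))
"
```

```text
stop top [ 647.7 -250.1  114. ] guard x from hinge 1.7 y -239.2
stop bot [ 647.3 -250.8   69. ] guard x from hinge 1.3 y -239.8
nose in [ 634.8 -251.5   83. ] guard x from hinge -11.2 y -238.8
nose out bot [ 626.4 -252.9   83. ] guard x from hinge -19.7 y -239.0
```

The keeper is about 8 mm farther back than drawn, so I expect contact near φ≈-0.04. Approaching slowly.

Call:
drive_tool(
  moves=[
    [[0, 0.0001, -0.0016, 0, 0.0012, 0, -0.009], [0, 0.0001, -0.0016, 0, 0.0012, 0, -0.009], [0, 0.0001, -0.0016, 0, 0.0012, 0, -0.009], [0, 0.0001, -0.0016, 0, 0.0012, 0, -0.009], [0, 0.0001, -0.0016, 0, 0.0012, 0, -0.009], [0, 0.0001, -0.0016, 0, 0.0012, 0, -0.009], [0, 0.0001, -0.0016, 0, 0.0012, 0, -0.009]],
  ],
)

```text
clock: 9.05
position: [620.3, -195.5, 127.7]
ee_rot: [0.749, -0.658, 0.055, 0.048]
contact_force: [-1.1, 0.3, -1.2]
gripper_width: 14.5
```

```bash
python3 -c "
from h import *
gate()"
```

```text
t 9.05 tcp [ 620.3 -195.5  127.7] tilt(x up) 0.147 side -0.001 yaw_y -3.012 F [-1.1  0.3 -1.2] Ftool [-0.6  1.   1.1] T [ 0.45  0.49 -0.28] w 14.5
grasp [ 620.  -192.7  146.4] along 179.0 phi 0.027 phi_tool 0.008
```

Call:
drive_tool(
  moves=[
    [[0, 0, -0.001, 0, 0.0006, 0, -0.005], [0, 0, -0.001, 0, 0.0006, 0, -0.005], [0, 0, -0.001, 0, 0.0006, 0, -0.005], [0, 0, -0.001, 0, 0.0006, 0, -0.005], [0, 0, -0.001, 0, 0.0006, 0, -0.005], [0, 0, -0.001, 0, 0.0006, 0, -0.005]],
  ],
)

```text
clock: 9.65
position: [625.7, -195.2, 127.6]
ee_rot: [0.76, -0.646, 0.055, 0.048]
contact_force: [-2.3, -0.8, -0.2]
gripper_width: 14.4
```

```bash
python3 -c "
from h import *
import cv2
gate()
p,d=arm.get_image('wrist');cv2.imwrite('pics/w7.png',cv2.resize(p[90:240,120:300,::-1],None,fx=4,fy=4,interpolation=cv2.INTER_CUBIC))"
```

```text
t 9.65 tcp [ 625.7 -195.2  127.6] tilt(x up) 0.147 side 0.002 yaw_y -2.98 F [-2.3 -0.8 -0.2] Ftool [0.4 2.4 0.3] T [ 0.26  0.55 -0.33] w 14.4
grasp [ 625.3 -192.4  146.4] along 179.0 phi -0.002 phi_tool -0.024
```

View pics/w7.png

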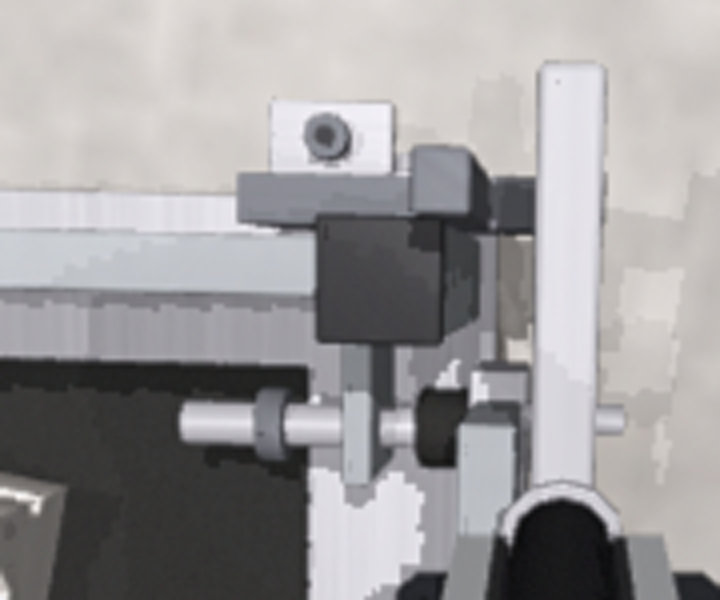

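Nothing touched yet: the gap to the stop is about 10 mm at the bar end (columns 470 to 537), roughly 8 mm at the handle.

Call:
drive_tool(
  moves=[
    [[0, 0, -0.001, 0, 0.0006, 0, -0.005], [0, 0, -0.001, 0, 0.0006, 0, -0.005], [0, 0, -0.001, 0, 0.0006, 0, -0.005], [0, 0, -0.001, 0, 0.0006, 0, -0.005], [0, 0, -0.001, 0, 0.0006, 0, -0.005]],
  ],
)

```text
clock: 10.2
position: [630.1, -194.9, 127.5]
ee_rot: [0.768, -0.636, 0.055, 0.048]
contact_force: [-3.0, -1.5, -0.8]
gripper_width: 14.6
```

```bash
python3 -c "
from h import *
import cv2
gate()
p,d=arm.get_image('wrist');cv2.imwrite('pics/w8.png',cv2.resize(p[90:240,120:300,::-1],None,fx=4,fy=4,interpolation=cv2.INTER_CUBIC))"
```

```text
t 10.2 tcp [ 630.1 -194.9  127.5] tilt(x up) 0.147 side 0.004 yaw_y -2.954 F [-3.  -1.5 -0.8] Ftool [0.8 3.2 0.9] T [ 0.16  0.76 -0.41] w 14.6
grasp [ 629.7 -192.1  146.3] along 179.0 phi -0.027 phi_tool -0.05
```

View pics/w8.png

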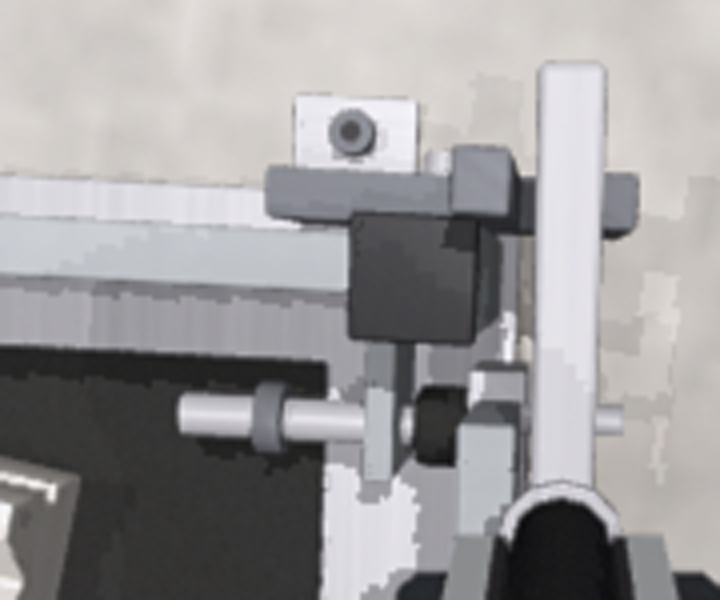

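Call:
drive_tool(
  moves=[
    [[0, 0, -0.0008, 0, 0.0005, 0, -0.004], [0, 0, -0.0006, 0, 0.0004, 0, -0.003], [0, 0, -0.0006, 0, 0.0004, 0, -0.003]],
  ],
)

```text
clock: 10.55
position: [631.9, -194.7, 127.5]
ee_rot: [0.772, -0.632, 0.055, 0.049]
contact_force: [-3.1, -2.5, -0.6]
gripper_width: 14.4
```

```bash
python3 -c "
from h import *
gate()"
```

```text
t 10.55 tcp [ 631.9 -194.7  127.5] tilt(x up) 0.147 side 0.005 yaw_y -2.943 F [-3.1 -2.5 -0.6] Ftool [1.7 3.5 0.9] T [ 0.09  0.74 -0.4 ] w 14.4
grasp [ 631.5 -192.   146.3] along 179.0 phi -0.037 phi_tool -0.061
```

Call:
drive_tool(
  moves=[
    [[0, 0, -0.0006, 0, 0.0003, 0, -0.003], [0, 0, -0.0006, 0, 0.0003, 0, -0.003]],
  ],
)

```text
clock: 10.75
position: [632.6, -194.6, 127.5]
ee_rot: [0.774, -0.629, 0.055, 0.049]
contact_force: [-4.9, -1.8, 0.8]
gripper_width: 14.6
```

```bash
python3 -c "
from h import *
import cv2
gate()
p,d=arm.get_image('wrist');cv2.imwrite('pics/w9.png',cv2.resize(p[90:240,120:300,::-1],None,fx=4,fy=4,interpolation=cv2.INTER_CUBIC))"
```

```text
t 10.75 tcp [ 632.6 -194.6  127.5] tilt(x up) 0.146 side 0.007 yaw_y -2.937 F [-4.9 -1.8  0.8] Ftool [ 0.8  5.2 -0.6] T [ 0.09  1.18 -0.47] w 14.6
grasp [ 632.2 -191.9  146.2] along 179.0 phi -0.041 phi_tool -0.067
```

View pics/w9.png

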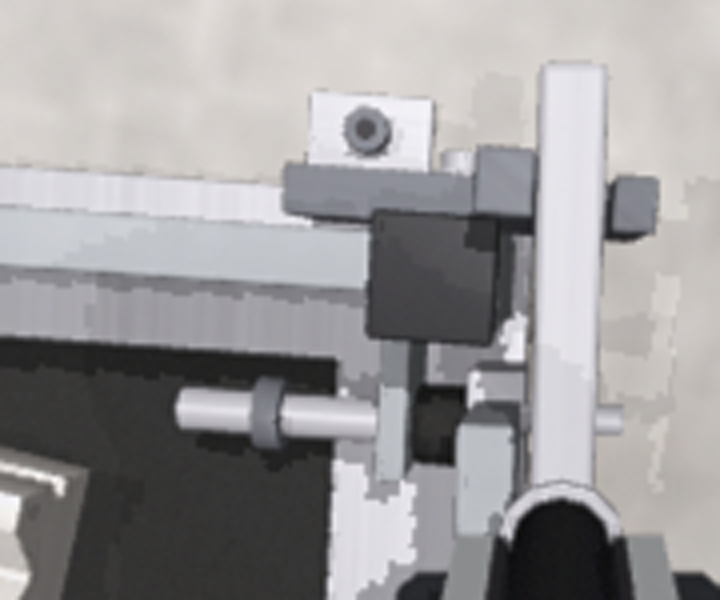

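The bar now appears to meet the stop (both edges at column 538), and the force has risen from 3.5 to 5.2 N. One small step to confirm.

Call:
drive_tool(
  moves=[
    [[0, 0, -0.0004, 0, 0, 0, 0]],
  ],
)

```text
clock: 10.9
position: [632.6, -194.6, 127.5]
ee_rot: [0.774, -0.629, 0.054, 0.049]
contact_force: [-4.8, -2.1, 0.8]
gripper_width: 14.4
```

```bash
python3 -c "
from h import *
gate()"
```

```text
t 10.9 tcp [ 632.6 -194.6  127.5] tilt(x up) 0.146 side 0.008 yaw_y -2.937 F [-4.8 -2.1  0.8] Ftool [ 1.2  5.1 -0.5] T [ 0.01  1.06 -0.44] w 14.4
grasp [ 632.2 -191.9  146.3] along 179.0 phi -0.041 phi_tool -0.067
```

Call:
drive_tool(
  moves=[
    [[0, 0.0006, -0.0004, 0.0027, 0, -0.02, 0], [0, 0.0006, -0.0004, 0.0027, 0, -0.02, 0], [0, 0.0006, -0.0004, 0.0027, 0, -0.02, 0]],
  ],
)

```text
clock: 11.2
position: [633.0, -197.2, 120.0]
ee_rot: [0.775, -0.63, 0.03, 0.031]
contact_force: [-6.6, -2.2, 1.0]
gripper_width: 14.6
```

```bash
python3 -c "
from h import *
gate()"
```

```text
t 11.2 tcp [ 633.  -197.2  120. ] tilt(x up) 0.085 side 0.01 yaw_y -2.936 F [-6.6 -2.2  1. ] Ftool [ 0.9  7.  -0.8] T [-0.25  1.   -0.34] w 14.6
grasp [ 632.9 -195.6  138.9] along 182.7 phi -0.041 phi_tool -0.068
```

Call:
drive_tool(
  moves=[
    [[0, 0.0006, -0.0001, 0.0027, 0, -0.02, 0], [0, 0.0006, -0.0001, 0.0027, 0, -0.02, 0]],
  ],
)

```text
clock: 11.4
position: [633.3, -198.8, 114.4]
ee_rot: [0.776, -0.631, 0.014, 0.017]
contact_force: [-4.6, -1.0, 0.9]
gripper_width: 14.7
```

```bash
python3 -c "
from h import *
import cv2
gate()
p,d=arm.get_image('wrist');cv2.imwrite('pics/w10.png',cv2.resize(p[90:240,120:300,::-1],None,fx=4,fy=4,interpolation=cv2.INTER_CUBIC))"
```

```text
t 11.4 tcp [ 633.3 -198.8  114.4] tilt(x up) 0.043 side 0.01 yaw_y -2.936 F [-4.6 -1.   0.9] Ftool [ 0.1  4.7 -0.9] T [-0.21  0.77 -0.34] w 14.7
grasp [ 633.3 -198.   133.4] along 185.2 phi -0.041 phi_tool -0.068
```

View pics/w10.png

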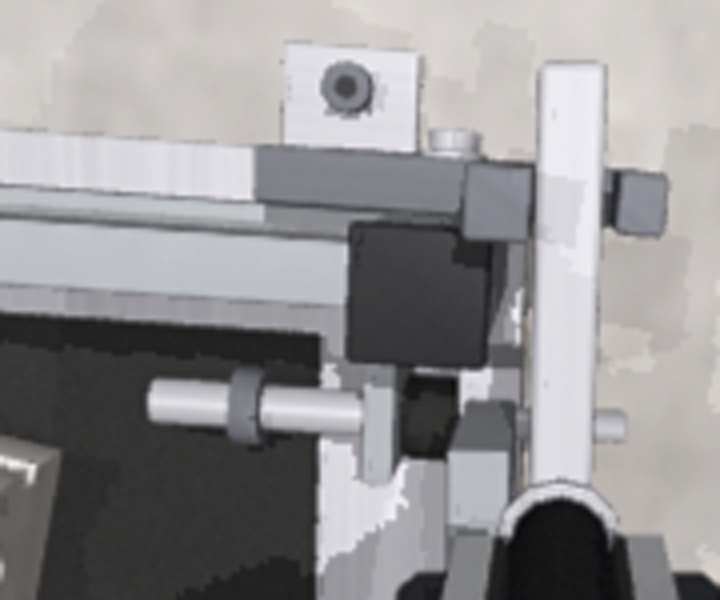

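Call:
drive_tool(
  moves=[
    [[0, 0.0006, -0.0001, 0.0024, 0, -0.018, 0], [0, 0.0006, -0.0001, 0.0024, 0, -0.018, 0]],
  ],
)

```text
clock: 11.65
position: [633.5, -200.2, 109.0]
ee_rot: [0.776, -0.631, -0.001, 0.005]
contact_force: [-4.9, -0.9, 0.5]
gripper_width: 14.6
```

```bash
python3 -c "
from h import *
gate()"
```

```text
t 11.65 tcp [ 633.5 -200.2  109. ] tilt(x up) 0.005 side 0.01 yaw_y -2.937 F [-4.9 -0.9  0.5] Ftool [-0.1  5.  -0.4] T [-0.15  0.85 -0.27] w 14.6
grasp [ 633.7 -200.1  128. ] along 187.3 phi -0.041 phi_tool -0.068
```

Call:
drive_tool(
  moves=[
    [[0, 0, 0.0004, 0, 0, 0, 0], [0, 0, 0.0004, 0, 0, 0, 0], [0, 0, 0.0004, 0, 0, 0, 0], [0, 0, 0.0004, 0, 0, 0, 0]],
  ],
)

```text
clock: 12.05
position: [633.4, -200.3, 109.0]
ee_rot: [0.776, -0.631, 0.0, 0.005]
contact_force: [-1.9, -1.5, -0.4]
gripper_width: 14.6
```

```bash
python3 -c "
from h import *
gate()"
```

```text
t 12.05 tcp [ 633.4 -200.3  109. ] tilt(x up) 0.007 side 0.007 yaw_y -2.936 F [-1.9 -1.5 -0.4] Ftool [1.1 2.2 0.4] T [-0.07  0.37 -0.37] w 14.6
grasp [ 633.5 -200.1  128. ] along 187.3 phi -0.04 phi_tool -0.068
```

Call:
drive_tool(
  moves=[
    [[0, 0, 0.0006, 0, 0, 0, 0], [0, 0, 0.0006, 0, 0, 0, 0], [0, 0, 0.0006, 0, 0, 0, 0], [0, 0, 0, 0, 0, 0, 0]],
  ],
)

```text
clock: 12.45
position: [632.3, -200.2, 109.4]
ee_rot: [0.776, -0.631, 0.001, 0.004]
contact_force: [-2.1, -1.6, -0.1]
gripper_width: 14.4
```

```bash
python3 -c "
from h import *
gate()"
```

```text
t 12.45 tcp [ 632.3 -200.2  109.4] tilt(x up) 0.008 side 0.005 yaw_y -2.936 F [-2.1 -1.6 -0.1] Ftool [1.1 2.4 0.1] T [-0.06  0.38 -0.34] w 14.4
grasp [ 632.3 -200.1  128.4] along 187.2 phi -0.034 phi_tool -0.068
```

Call:
drive_tool(
  moves=[
    [[0, 0, 0.0006, 0.0003, 0, 0, 0], [0, 0, 0.0006, 0.0003, 0, 0, 0], [0, 0, 0.0004, 0, 0, 0, 0], [0, 0, 0, 0, 0, 0, 0]],
  ],
)

```text
clock: 12.85
position: [631.5, -200.4, 109.1]
ee_rot: [0.776, -0.631, 0.002, 0.004]
contact_force: [-1.9, -1.1, -0.4]
gripper_width: 14.9
```

```bash
python3 -c "
from h import *
gate()"
```

```text
t 12.85 tcp [ 631.5 -200.4  109.1] tilt(x up) 0.008 side 0.003 yaw_y -2.936 F [-1.9 -1.1 -0.4] Ftool [0.7 2.1 0.5] T [ 0.02  0.31 -0.4 ] w 14.9
grasp [ 631.5 -200.3  128.1] along 187.3 phi -0.029 phi_tool -0.068
```

Call:
drive_tool(
  moves=[
    [[0.25, 0, 0, 0, 0, 0, 0], [0.35, 0, 0, 0, 0, 0, 0], [0.45, 0, 0, 0, 0, 0, 0], [0.55, 0, 0, 0, 0, 0, 0], [0.6, 0, 0, 0, 0, 0, 0], [0.6, 0, 0, 0, 0, 0, 0]],
  ],
)

```text
clock: 13.45
position: [634.4, -200.3, 110.9]
ee_rot: [0.778, -0.628, 0.005, 0.003]
contact_force: [0.4, -1.2, -0.3]
gripper_width: 51.4
```

```bash
python3 -c "
from h import *
import cv2
gate()
p,d=arm.get_image('wrist');cv2.imwrite('pics/w11.png',p[:,:,::-1])"
```

```text
t 13.45 tcp [ 634.4 -200.3  110.9] tilt(x up) 0.012 side -0.002 yaw_y -2.929 F [ 0.4 -1.2 -0.3] Ftool [ 1.2 -0.1  0.3] T [-0.01  0.06 -0.04] w 51.4
grasp [ 634.3 -200.1  129.9] along 187.4 phi -0.044 phi_tool -0.075
```

View pics/w11.png

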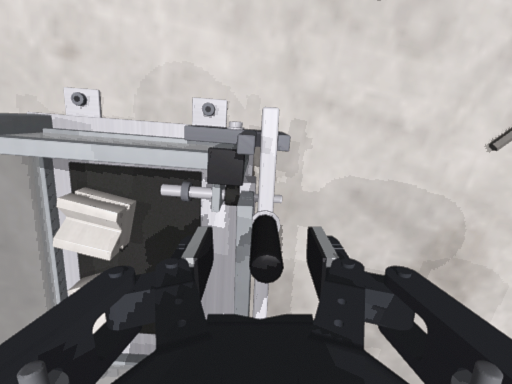

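Released: the handle stands free at (265,250) between the open fingers, and the bar sits in the notch. Now straight up and clear.

Call:
drive_tool(
  moves=[
    [[0.6, 0, 0, -0.01, 0, 0, 0], [0.6, 0, 0, -0.02, 0, 0, 0], [0.6, 0, 0, -0.03, 0, 0, 0], [0.6, 0, 0, -0.03, 0, 0, 0], [0.6, -0.02, 0.01, -0.03, 0, 0, 0], [0.6, -0.03, 0.02, -0.02, 0, 0, 0], [0.6, -0.03, 0.02, 0, 0, 0, 0], [0.6, -0.03, 0.02, 0, 0, 0, 0], [0.6, 0, 0, 0, 0, 0, 0]],
  ],
)

```text
clock: 14.4
position: [540.3, -104.5, 260.9]
ee_rot: [0.777, -0.629, 0.008, 0.001]
contact_force: [1.5, -0.2, 1.1]
gripper_width: 51.5
```

```bash
python3 -c "
from h import *
import cv2
st()
p,d=arm.get_image('wrist');cv2.imwrite('pics/w12.png',p[:,:,::-1])
p,d=arm.get_image('side');cv2.imwrite('pics/s12.png',cv2.resize(p[110:255,210:350,::-1],None,fx=4,fy=4,interpolation=cv2.INTER_CUBIC))"
```

```text
t 14.4 tcp [ 540.3 -104.5  260.9] tilt(x up) 0.014 side -0.007 yaw_y -2.931 F [ 1.5 -0.2  1.1] Ftool [ 0.5 -1.5 -1.1] T [-0.01 -0.03 -0.  ] w 51.5
```

View pics/w12.png

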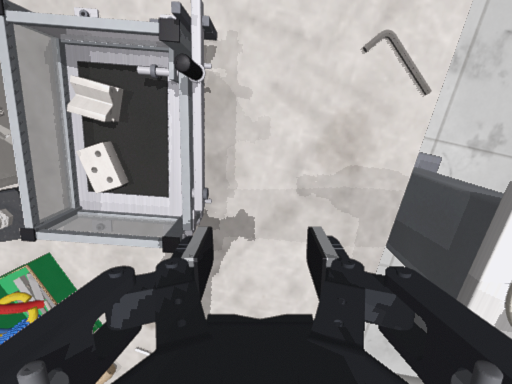

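View pics/s12.png

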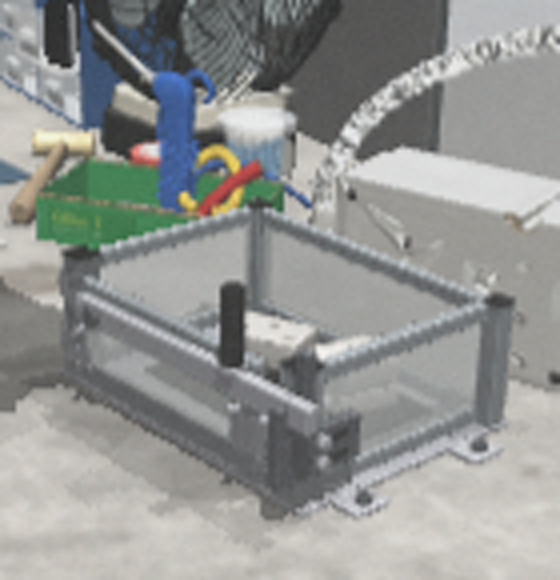

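```bash
python3 -c "
from h import *
ang=-np.pi/2+.137+.03
e=np.array([np.cos(ang),np.sin(ang)]);n=np.array([np.cos(ang-np.pi/2),np.sin(ang-np.pi/2)])
f=lambda u,v:((u-210+.4)*4,(v-110+.4)*4)
for nm,a,z in (('handle top th=0',185,143),('bar end top th=0',257,87)):
  print(nm,f(*proj('side',[*(H+a*e+13*n),z])))
for nm,a,z in (('handle top th=.05',185-3.2,143+6.7),('bar end top th=.05',257,87+10.3)):
  print(nm,f(*proj('side',[*(H+a*e+13*n),z])))
"
```

```text
handle top th=0 (np.float64(230.7838380975596), np.float64(285.63220026291367))
bar end top th=0 (np.float64(310.7222404814744), np.float64(408.93947880345024))
handle top th=.05 (np.float64(227.46184125766544), np.float64(273.94858722571405))
bar end top th=.05 (np.float64(311.43521224975404), np.float64(393.45699475729214))
```

```bash
python3 -c "
from bench import arm
print(arm.job_done())"
```

```text
the job is handed in; nothing more can be done
None
```

The gate is shut and latched, and the job is handed in at about 14.5 s of the 64 s allowed.

- **Lifting:** I gripped the black handle and raised the bar to about 0.147 rad.
- **Closing:** I swung the gate slowly past the buffer until the bar touched the back stop. Contact came at a gate angle of about -0.041, which puts the keeper roughly 8 mm farther back than drawn. The measured force rose from 3.5 N to 5.2 N there, and a further small push moved nothing.
- **Latching:** I lowered the bar into the notch; the highest force at the end of any move was 7 N. I then eased the gate back toward the nose, opened the fingers and withdrew upward.

**Final checks:**
- In the side view the handle top is at (232, 285), against (231, 286) predicted for a bar fully down.
- The bar-end corner read about 5 to 7 zoomed pixels off its prediction. That is within my reading error and much closer to fully down than to a bar 0.05 rad up.
- The gate rests at about -0.03 rad, inside the latched range.
- The robot touches nothing, and the insert and V-block look undisturbed in the wrist view.
- In the grip, the angle from the tool's yaw differed from the angle from its position by about 0.03 rad. The rod probably turned in the pads, with no ill effect seen.
- Forces were read only at the end of each move, so short peaks between readings are not ruled out.

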